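Lock the specimen case: turn the slotted disc, push the bolt home

TASK

Lock the specimen transport case: with a fingertip against the red peg, push the yellow disc round until its slot lines up with the steel bolt, then push the blue tab so that the bolt runs through the disc and fully home in the keeper beyond it. Do not grip the peg or force the disc, and leave the jar and the tape on the lid and everything else on the desk where they are. Finish with the hand clear.

Things in the scene. Friction and masses are not known exactly. Their poses are not given: they have to be found in the camera images.
- case: White specimen transport case, green lid, 346 x 226 x 130 mm, fixed. Origin: centre of its underside; x is the direction in which the bolt is pushed home, z up. The lid's top, at z = 130 mm, carries a 3 mm lock plate along y = 0: from -x to +x the bolt with its tab, the disc (axis at x = 45 mm), the keeper. Two guide rails flank the bolt (x = -143 to -17 mm, 29 mm over both, tops at 147 mm).
- keeper (a point): Middle of the top of the keeper, a dark steel bridge fixed on the lid beyond the disc: x = 94 to 112 mm in the case, 29 mm wide (y), top 157 mm above the desk; the bolt's tip ends inside it.
- disc (a joint): Angle of the disc about its upright axis (rad), growing anticlockwise from above. The slot is lined up with the bolt at 0 and, half a turn round, at 3.14; either will do. Stops at -0.3 and 3.44; starts at 0.6 to 2.54. It stays where it is left (friction 0.06 N m, 2 N at the peg). The tapered bolt enters up to about 0.15 rad out and centres the slot; farther out it butts against the disc.
- disc_center (a point): On the disc's axis, level with its top face, 154 mm above the desk (x = 45 mm, y = 0 in the case). The disc is 80 mm across with a black base and two yellow half-moons either side of a slot 17 mm wide running right across it; its x axis lies along the slot.
- disc_peg (a point): Centre of the top of the red peg: an upright pin 12 mm in diameter, 34 mm tall above the yellow face (top 188 mm above the desk), 29 mm from the disc's axis, square to the slot (on the disc's -y). At disc angle 0 it is on the case's -y side, at 1.57 towards the keeper (+x), at 3.14 on the +y side.
- bolt (a joint): How far the bolt has been pushed along the case's +x (m): 0 drawn right back, 0.130 fully home against its stop; starts between 0 and 0.018. It stays where it is left (friction about 2.5 N). The disc blocks it from about 0.025 unless the slot is lined up.
- bolt_tab (a point): Centre of the rear (-x) face of the blue push tab, a plate 8 mm thick (x), 30 mm wide (y), standing from 152 to 183 mm above the desk; this point is 168 mm up, at x = -142 mm in the case plus the bolt's travel, y = 0. Push it towards the case's +x. Nothing of the bolt lies behind it; only the guide rails (tops 147 mm) and the lid below.
- bolt_nose (a point): Tip of the steel bolt (bar 12 x 12 mm, tapering to 6 mm wide over its last 12 mm), 118 mm ahead of the tab's centre and 122 mm ahead of bolt_tab; z 146 mm.
- jar: Specimen jar with an orange cap, 44 mm across, 55 mm tall, standing loose on the lid beside the bolt's rear end, on the case's +y side. Origin: centre of its underside. Leave alone.
- tape: Roll of blue tape, 52 mm across, 18 mm high, lying loose on the lid on the case's -y side. Origin: centre of its underside. Leave alone.
- radio: Black handheld radio, 36 x 58 x 125 mm plus an aerial to 235 mm, standing on the desk on the robot's left. Origin: centre of its underside. Leave alone.
- sanitiser: Clear bottle with a blue cap, 64 mm across, 150 mm tall, on the robot's right. Origin: centre of its underside. Leave alone.
- mouse: Black computer mouse, 110 x 62 x 30 mm, on the robot's left. Origin: centre of its underside. Leave alone.
- marker: Red marker pen, 135 mm long, 10 mm thick, lying on the desk on the robot's right. Origin: middle of its underside. Leave alone.

How it is judged:
By the outcome, as a careful person would: the job done as asked, in the order asked, and still so for the second after the job is handed in, with the robot touching nothing.
It also fails if it takes over 50 s, if anything falls off the work surface, if the arm or the gripper's body presses on something with over 40 N, if the wrist force passes 120 N, or if a joint passes its speed limit or range.

ROBOT

A 6-joint arm with a two-finger parallel gripper is mounted at the origin on the work surface. World frame = base frame: x ahead of the robot, y to its left, z up, the work surface at z = 0. Lengths are in m, angles in rad, forces in N, time in s.
With the tool pointing down it reaches from about 0.3 to 0.775 m from the base axis. Payload 14.6 kg.
Tool frame: the origin (TCP) lies midway between the tips of the shut fingers; the grasp point (between the pads) lies 19 mm behind it (ctrl.hold_point_z is the distance from the TCP to the grasp point, in m); z points along the fingers, x is the direction in which the jaws open and shut, and the axes are right-handed (so a half turn about z gives the same grasp; the last joint's range is limited). The gripper opens to 94 mm and grips with 3 to 60 N. Pads are 16 mm wide; open, the fingers measure 119 mm over their backs; the gripper's body (75 mm by 177 mm) begins 78 mm behind the grasp point.
Start: joints at [1.114, 0.3, 1.521, -0, 1.321, -0.067], TCP at [0.209, 0.509, 0.205] pointing down, gripper open.
Joint ranges: [-3.03, 3.03], [-0.79, 2.21], [0.23, 2.52], [-1.04, 4.18], [0, 3.07], [-2.55, 2.55]. Speed limits (rad/s): [2.22, 2.22, 2.57, 3.14, 3.14, 3.14].

INTERFACE

Orientations are given as [roll, pitch, yaw] about the fixed x, y, z axes, in that order (R = Rz(yaw) Ry(pitch) Rx(roll)).
In Python, from station import ctrl, viewer, ticket, nets gives the robot as it stands.
- The arm moves only by the tool carry_out, never from a script. Its argument "commands" is one flat list of numbers, 7 for each row, row after row: the closure, from -1 (fully open) to 1 (shut), so that 0 is half open, then the shift along the world's x, y, z in cm, then the turn, a rotation vector about the world's x, y, z in rad. In form: [gripper, tx, ty, tz, ax, ay, az, gripper, tx, ty, tz, ax, ay, az, ...]. A call has 1 to 12 rows; each row is the pose to reach, as a shift and turn from the pose measured when the call began; what a row does not reach only later rows make up. A row lasts 1/12 s, in which the tool goes at most 41.7 mm and 7.16 degrees, less where a joint would pass 70% of its speed; a pose out of reach is approached as far as the arm can. A call with a gripper value outside its range is refused whole. The fingers move at their own pace and stop on an object; "force" is the grip in N (left out, the last holds). Time passes only in rows, so rows that repeat a pose let the fingers close. It gives the time, the measured TCP pose, the force and the opening at its end, in the units of the state.
- ctrl.get_obs(): the state, without advancing time (a new reading comes with each control period).
- viewer.camera(name): name is "scene" or "top"; returns (picture, depth): 384x512x3 uint8, blue, green, red; 384x512 float32, m along the optical axis (not along the pixel's ray), 0 where there is no reading.
- viewer.camera_info(name): a dict with "fx", "fy", "cx", "cy" (pixels), "R" (3x3) and "t" (3): a world point X has camera coordinates R X + t. Camera axes: x right, y down, z forward; pixel columns grow to the right and rows downward; lengths in m; the calibration is good to about 2 mm. A picture is of the moment at which its call begins. camera_info takes no time and is no camera call.
- ticket.hand_in(): hands the job in, once; it reports no verdict.
Trained networks look in the newest picture that a camera, given by its name, has taken for a name from the list of things; names that differ only in an ending like _2 or _b are one class to them, and where a whole thing is asked for, a point or a joint stands for the part that bears it (a point fixed in the world has none). Each returns a list of dicts, best first, with "confidence" (0 to 1); they miss things now and then, are a little off and sometimes report something else, mostly with a low value. They report only what shows in the picture. A call takes as long as a camera call.
- nets.silhouettes(camera, thing): "region" (384x512 bool, what is visible of it) and "extent" ([left, top, right, bottom] in pixels, round what is visible of it).
The state is a dict: "time_s": time; "qpos": joint angles; "joint_vel": joint speeds; "tau": joint torques, N m; "ee_pos": TCP position; "eef_rot": TCP orientation; "force": force on the tool from outside, world axes, zero at the start; "moment": the same for the moment, N m; "grip_width": finger opening in m.
Only numpy, scipy, OpenCV 4.12 (cv2) and the standard library are available. Lean on these libraries where they do the work, as an engineer would, in place of code of your own. Each camera call takes 0.05 s, during which the arm holds its last target. There are 200 camera calls.

## Working session

There is one attempt and no reset: what is moved stays moved. The work goes in short steps, Python scripts to look and compute and a tool call to move; the robot and the scene stay as the last step left them, time stands still between calls to the robot, and variables do not carry over. Pictures are saved under pics/ and viewed, about 8 in all and at most 12, crops included, and the job is handed in when it is done.

Besides the shell and the picture viewer there is one more tool, called in YAML: its name, and indented under it one key for each argument. carry_out: Moves the arm, as the interface text tells. Its arguments: {"type":"object","properties":{"commands":{"type":"array","items":{"type":"number"}},"force":{"type":"number"}},"required":["commands"]}

```bash
mkdir -p pics; ls
cat > h.py <<'E'
import numpy as np, cv2
from station import ctrl, viewer, ticket, nets
def info(n):
    i=viewer.camera_info(n); return i,np.array(i['R']),np.array(i['t'])
def world(n,u,v,d):
    i,R,t=info(n); u,v,d=map(np.asarray,(u,v,d))
    P=np.stack([(u-i['cx'])/i['fx']*d,(v-i['cy'])/i['fy']*d,d],-1)
    return (P-t)@R
def at_z(n,u,v,z):
    i,R,t=info(n); c=-R.T@t
    r=np.array([(u-i['cx'])/i['fx'],(v-i['cy'])/i['fy'],1])@R
    return c+r*(z-c[2])/r[2]
def proj(n,X):
    i,R,t=info(n); p=R@np.array(X)+t
    return np.array([p[0]/p[2]*i['fx']+i['cx'],p[1]/p[2]*i['fy']+i['cy']])
E
python3 - <<'E'
from h import *
ims=[]
for n in ['top','scene']:
    im,d=viewer.camera(n); cv2.imwrite(f'pics/{n}0.png',im); np.save(n+'d.npy',d)
    i,R,t=info(n); print(n,i['fx'],-R.T@t)
    for th in ['case','disc','disc_peg','bolt','jar','tape','keeper']:
        r=nets.silhouettes(n,th)
        for o in r[:2]:
            m=o['region']&(d>0); 
            P=world(n,*np.nonzero(m)[::-1],d[m]) if m.any() else np.zeros((1,3))
            print(th,round(o['confidence'],2),o['extent'],np.median(P,0).round(3),m.sum())
print(ctrl.get_obs())
E
```

```text
pics
top 385.9518444843007 [0.27696851 0.00537445 1.37592921]
case 0.75 [195.1, 129.5, 308.0, 246.0] [ 0.586 -0.006  0.131] 6617
disc 0.67 [244.0, 182.1, 272.1, 205.6] [ 0.56  -0.026  0.152] 484
disc 0.46 [194.8, 128.4, 307.6, 248.1] [ 0.586 -0.005  0.131] 6770
disc_peg 0.89 [244.3, 182.2, 268.8, 207.8] [ 0.559 -0.025  0.152] 489
bolt 0.56 [220.6, 150.4, 248.7, 178.8] [0.668 0.033 0.151] 207
jar 0.64 [239.4, 131.4, 257.6, 152.0] [ 0.729 -0.018  0.182] 195
tape 0.45 [226.3, 185.4, 233.8, 189.6] [0.596 0.063 0.147] 5
keeper 0.66 [192.9, 132.2, 307.7, 244.6] [ 0.586 -0.005  0.131] 6751
keeper 0.64 [245.7, 182.0, 271.6, 208.7] [ 0.56  -0.026  0.152] 499
scene 373.9151048735051 [ 1.00725035 -0.39780743  0.99610901]
case 0.73 [197.3, 154.2, 341.9, 273.3] [ 0.621 -0.035  0.131] 10099
disc 0.9 [243.7, 182.2, 269.5, 205.6] [ 0.566 -0.029  0.153] 566
disc_peg 0.93 [242.9, 180.6, 272.0, 206.6] [ 0.566 -0.027  0.153] 648
disc_peg 0.37 [277.8, 174.3, 300.9, 187.6] [0.577 0.074 0.147] 199
bolt 0.85 [272.2, 196.8, 317.2, 214.8] [0.665 0.029 0.152] 227
jar 0.93 [293.4, 220.3, 312.6, 244.6] [ 0.742 -
[... 165 characters left out ...]
, 157.6, 339.8, 270.0] [ 0.622 -0.035  0.131] 9947
{'time_s': 0.8, 'qpos': array([ 1.11439636e+00,  2.99870438e-01,  1.52101069e+00,  5.78173588e-07,
        1.32068438e+00, -6.66122301e-02]), 'joint_vel': array([-0.00051825, -0.00123081, -0.00031216,  0.0001303 ,  0.00026654,
        0.00046065]), 'tau': array([-2.71357916e-03, -5.31614971e+01, -3.52894020e+01,  7.06885499e-02,
        2.13438738e-02, -4.33877608e-05]), 'ee_pos': array([0.20900021, 0.50873212, 0.20545728]), 'eef_rot': array([ 3.14159141e+00, -2.71207288e-05,  1.18100845e+00]), 'force': array([ 0.3155576 ,  0.37651746, -0.39726648]), 'moment': array([ 0.00192848, -0.08876867, -0.05182336]), 'grip_width': 0.09403398974135041}
```

View pics/top0.png

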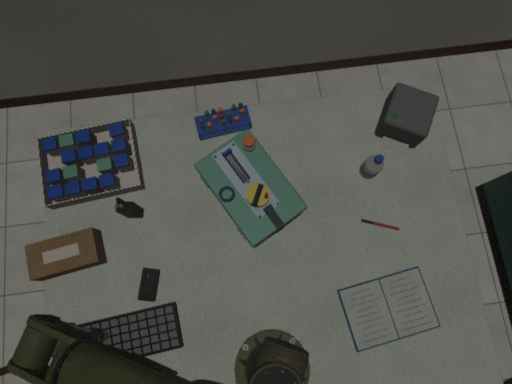

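View pics/scene0.png

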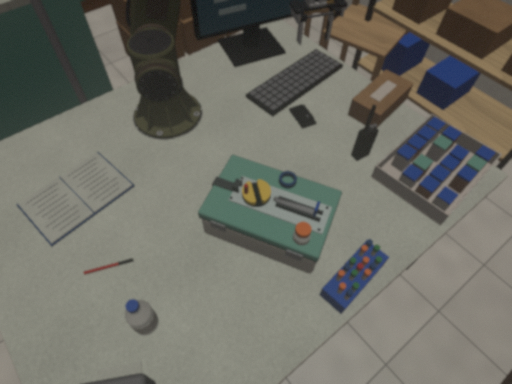

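The case lies with the keeper towards the robot: disc at about (258,194) in top, tab at the upper-left end, jar at (249,142), tape at (227,194). I'll fit the pose from the lid and zoom in.

Run:
```python
from h import *
def fit(n):
    im=cv2.imread(f'pics/{n}0.png'); d=np.load(n+'d.npy')
    v,u=np.mgrid[:384,:512]; W=world(n,u,v,d)
    m=(d>0)&(abs(W[...,2]-.131)<.006)&(abs(W[...,0]-.58)<.25)&(abs(W[...,1])<.25)
    k,l,s,_=cv2.connectedComponentsWithStats(m.astype(np.uint8)); j=1+s[1:,4].argmax()
    P=W[l==j]; r=cv2.minAreaRect((P[:,:2]*1000).astype(np.float32)); print(n,r,np.median(P[:,2]))
    for nm,lo,hi in[('peg',None,None)]:
        hsv=cv2.cvtColor(im,cv2.COLOR_BGR2HSV)
        near=(abs(W[...,0]-.58)<.2)&(abs(W[...,1])<.15)&(W[...,2]>.14)
        red=near&((hsv[...,0]<5)|(hsv[...,0]>172))&(hsv[...,1]>120)&(hsv[...,2]>60)
        yel=near&(hsv[...,0]>20)&(hsv[...,0]<35)&(hsv[...,1]>110)
        blu=near&(hsv[...,0]>100)&(hsv[...,0]<130)&(hsv[...,1]>90)
        for c,q in(('red',red),('yel',yel),('blu',blu)):
            print(c,q.sum(),np.argwhere(q).mean(0)[::-1].round(1),W[q].mean(0).round(4),W[q].max(0).round(3))
fit('top');fit('scene')
a=cv2.resize(cv2.imread('pics/top0.png')[125:250,190:310],None,fx=4.7,fy=4.7,interpolation=2)
cv2.imwrite('pics/c1.png',cv2.convertScaleAbs(a,alpha=1.6))
a=cv2.resize(cv2.imread('pics/scene0.png')[150:270,195:345],None,fx=5,fy=5,interpolation=2)
cv2.imwrite('pics/c2.png',cv2.convertScaleAbs(a,alpha=1.6))
```

```text
top ((598.4457397460938, -5.368072509765625), (347.92401123046875, 225.18505859375), 28.795473098754883) 0.1303950595823994
red 5 [266.4 194.8] [ 0.5449 -0.0537  0.1862] [ 0.547 -0.052  0.189]
yel 303 [257.3 194.2] [ 0.5582 -0.0261  0.1535] [0.598 0.011 0.174]
blu 95 [226.5 181.6] [0.6123 0.0683 0.1561] [0.714 0.098 0.186]
scene ((599.11865234375, -5.1734619140625), (349.03131103515625, 227.96888732910156), 28.693269729614258) 0.13114752355943135
red 1 [246. 186.] [ 0.5529 -0.0541  0.1901] [ 0.553 -0.054  0.19 ]
yel 352 [257.4 192. ] [ 0.5675 -0.0263  0.1539] [0.601 0.011 0.159]
blu 19 [314.9 204.8] [0.7042 0.0529 0.1821] [0.718 0.066 0.186]
```

View pics/c1.png

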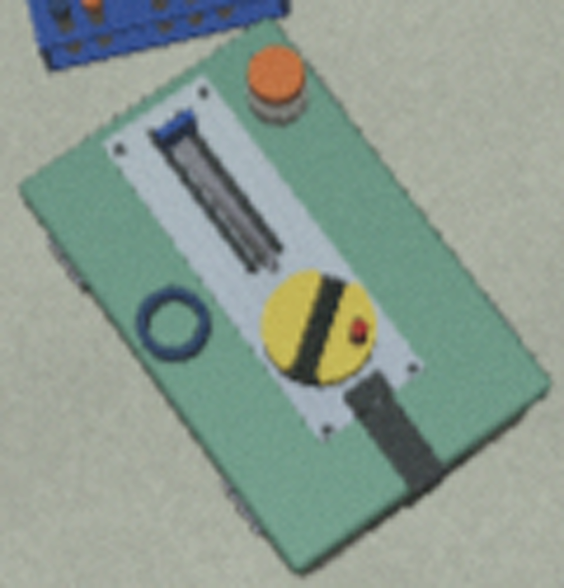

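View pics/c2.png

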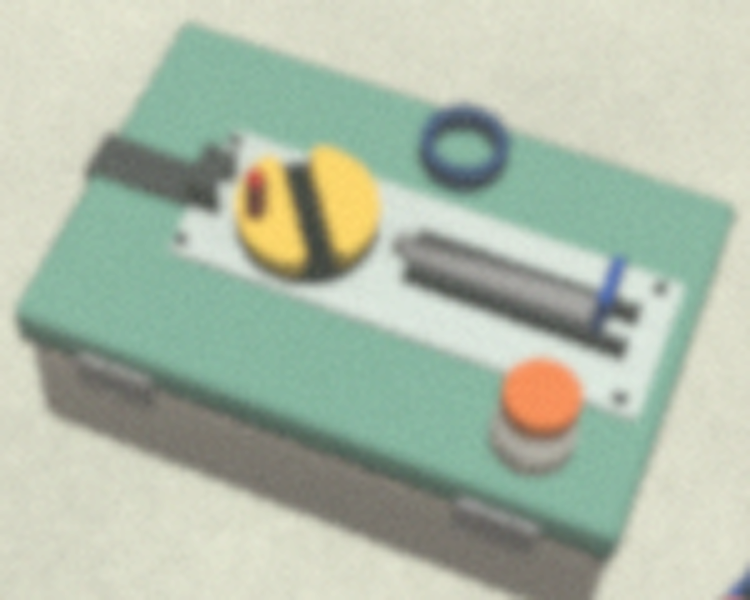

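Case fit: centre (0.599, -0.005), case +x points at world yaw ≈ -151.25°. The disc is at ≈ 2.17 rad and the bolt at ≈ 0.017 m. The peg must go to 3.14, which is almost a straight 27 mm push along world +x. I'll close the fingers and move above the approach point.

carry_out:
  commands: [1, 0, 0, 3.5, 0, 0, 0, 1, 0, 0, 7, 0, 0, 0.05, 1, 30.6, -56.3, 7, 0, 0, 0.39, 1, 30.6, -56.3, 7, 0, 0, 0.39, 1, 30.6, -56.3, 7, 0, 0, 0.39, 1, 30.6, -56.3, 7, 0, 0, 0.39, 1, 30.6, -56.3, 7, 0, 0, 0.39, 1, 30.6, -56.3, 7, 0, 0, 0.39, 1, 30.6, -56.3, 7, 0, 0, 0.39, 1, 30.6, -56.3, 7, 0, 0, 0.39, 1, 30.6, -56.3, 7, 0, 0, 0.39, 1, 30.6, -56.3, 7, 0, 0, 0.39]

```text
time_s: 1.8
ee_pos: [0.4066, 0.1442, 0.2758]
eef_rot: [3.141, -0.0, 1.571]
force: [-0.1, 0.8, 0.1]
grip_width: 0.0171
```

carry_out:
  commands: [1, 10.8, -19.8, 0, 0, 0, 0, 1, 10.8, -19.8, 0, 0, 0, 0, 1, 10.8, -19.8, 0, 0, 0, 0, 1, 10.8, -19.8, 0, 0, 0, 0, 1, 10.8, -19.8, 0, 0, 0, 0, 1, 10.8, -19.8, 0, 0, 0, 0, 1, 10.8, -19.8, 0, 0, 0, 0, 1, 10.8, -19.8, 0, 0, 0, 0, 1, 10.8, -19.8, 0, 0, 0, 0]

```text
time_s: 2.55
ee_pos: [0.5143, -0.0532, 0.2758]
eef_rot: [3.141, -0.0, 1.571]
force: [-0.1, 0.5, -0.6]
grip_width: 0.0002
```

Descend to z ≈ 0.168 in front of the peg and look.

carry_out:
  commands: [1, 0, -0.1, -4, 0, 0, 0, 1, 0, -0.1, -8, 0, 0, 0, 1, 0, -0.1, -10, 0, 0, 0, 1, 0, -0.1, -10.8, 0, 0, 0, 1, 0, -0.1, -10.8, 0, 0, 0, 1, 0, -0.1, -10.8, 0, 0, 0]

```text
time_s: 3.05
ee_pos: [0.5148, -0.0537, 0.1693]
eef_rot: [3.139, -0.0, 1.572]
force: [-0.0, 0.8, 1.1]
grip_width: 0.0006
```

Run:
```python
from h import *
im,d=viewer.camera('scene'); np.save('s1.npy',d)
a=cv2.resize(im[100:270,195:345],None,fx=3.5,fy=3.5,interpolation=2)
cv2.imwrite('pics/c3.png',cv2.convertScaleAbs(a,alpha=1.6))
o=ctrl.get_obs();print(o['ee_pos'],o['force'])
```

```text
[ 0.51505277 -0.05386727  0.16971768] [ 0.09647667 -0.07716316  0.50906118]
```

View pics/c3.png

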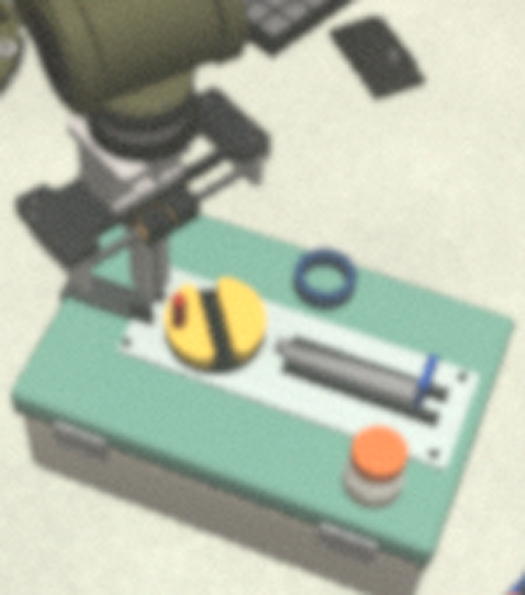

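The shut fingertips (crop px ~(148,310)) stand just behind the peg (~(180,312)), nothing touched. Next I start pushing along +x, slowly.

carry_out:
  commands: [1, 0.8, 0, 0, 0, 0, 0, 1, 1.2, 0, 0, 0, 0, 0, 1, 1.5, 0, 0, 0, 0, 0, 1, 1.8, 0, 0, 0, 0, 0, 1, 2.1, -0.1, 0, 0, 0, 0, 1, 2.4, -0.1, 0, 0, 0, 0, 1, 2.7, -0.1, 0, 0, 0, 0, 1, 3.0, -0.1, 0, 0, 0, 0, 1, 3.0, -0.1, 0, 0, 0, 0]

```text
time_s: 3.85
ee_pos: [0.5455, -0.0548, 0.1696]
eef_rot: [3.138, -0.0, 1.572]
force: [-0.7, -0.4, 0.0]
grip_width: 0.0006
```

```bash
cat >> h.py <<'E'
D=np.array([.5593,-.0269,.154]); ex=np.array([-.8767,-.481,0]); ey=np.array([.481,-.8767,0]); C=np.array([.5988,-.0053,0])
def disc(n,im):
    """disc angle from slot-edge + peg: rectify the disc's top face, case axes, 0.2 mm px."""
    q=[]
    g=[(-50,-50),(50,-50),(50,50),(-50,50)]
    src=np.float32([proj(n,D+ex*a/1e3+ey*b/1e3) for a,b in g])
    dst=np.float32([((a+50)*4,(50-b)*4) for a,b in g])
    return cv2.warpPerspective(im,cv2.getPerspectiveTransform(src,dst),(400,400),flags=2)
def slot(n,im):
    w=disc(n,im); hsv=cv2.cvtColor(w,cv2.COLOR_BGR2HSV)
    y=((hsv[...,0]>18)&(hsv[...,0]<38)&(hsv[...,1]>100)).astype(float)
    best=[]
    v,u=np.mgrid[:400,:400]; X=(u-200)/4;Y=(200-v)/4
    for a in np.arange(0,np.pi,.01):
        s=-X*np.sin(a)+Y*np.cos(a); r=np.hypot(X,Y)<36
        for o in (-3,-2,-1,0,1,2,3):
            best.append((y[r&(abs(s-o)<6)].mean(),a,o))
    return min(best),w
E
python3 - <<'E'
from h import *
for n in('scene','top'):
    im,d=viewer.camera(n); b,w=slot(n,im); print(n,b)
    cv2.imwrite(f'pics/w_{n}.png',w)
o=ctrl.get_obs();print(o['ee_pos'],o['force'])
b,w=slot('top',cv2.imread('pics/top0.png'));print('start',b)
b,w=slot('scene',cv2.imread('pics/scene0.png'));print('start',b)
E
```

```text
scene (np.float64(0.1845515433896331), np.float64(2.72), -2)
top (np.float64(0.0), np.float64(0.62), -3)
[ 0.5453554  -0.05468522  0.1696612 ] [0.68713902 0.16113682 0.17489567]
start (np.float64(0.0), np.float64(2.17), 0)
start (np.float64(0.03708821176641699), np.float64(2.19), 1)
```

Disc now at ≈ 2.7, as predicted for this finger position; push the remaining ~13 mm.

carry_out:
  commands: [1, 0.3, 0, 0, 0, 0, 0, 1, 0.6, 0, 0, 0, 0, 0, 1, 0.9, 0.1, 0, 0, 0, 0, 1, 1.1, 0.1, 0, 0, 0, 0, 1, 1.3, 0.1, 0, 0, 0, 0, 1, 1.3, 0.1, 0, 0, 0, 0]

```text
time_s: 4.45
ee_pos: [0.5587, -0.0533, 0.1696]
eef_rot: [3.137, -0.001, 1.572]
force: [-0.4, 0.9, -0.1]
grip_width: 0.0006
```

Run:
```python
from h import *
im,d=viewer.camera('scene'); b,w=slot('scene',im); print(b)
o=ctrl.get_obs();print(o['ee_pos'],o['force'])
a=cv2.resize(im[150:250,200:330],None,fx=4,fy=4,interpolation=2)
cv2.imwrite('pics/c4.png',cv2.convertScaleAbs(np.hstack([w,a]),alpha=1.5))
```

```text
(np.float64(0.28961300425024233), np.float64(0.0), 3)
[ 0.55862295 -0.05347822  0.16957462] [-0.69135839 -0.30394742  0.2488024 ]
```

View pics/c4.png

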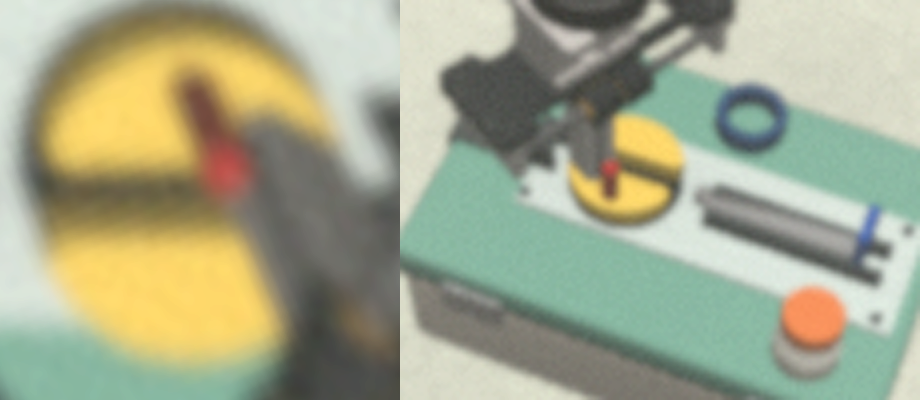

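The slot looks nearly along the bolt. I'll back off the peg, lift and move aside to measure the angle unobstructed.

carry_out:
  commands: [1, -1, 0, 0, 0, 0, 0, 1, -2, 0, 0, 0, 0, 0, 1, -2, 0, 4, 0, 0, 0, 1, -2, 0, 8, 0, 0, 0, 1, -2, 4, 10, 0, 0, 0, 1, 0, 8, 10, 0, 0, 0.1, 1, 1, 12, 10, 0, 0, 0.2, 1, 2, 16, 10, 0, 0, 0.3, 1, 3, 20, 10, 0, 0, 0.4, 1, 4, 24, 10, 0, 0, 0.5, 1, 4, 27, 10, 0, 0, 0.5, 1, 4, 27, 10, 0, 0, 0.5]

```text
time_s: 5.5
ee_pos: [0.5983, 0.2221, 0.2688]
eef_rot: [3.137, -0.001, 2.078]
force: [-0.5, -0.1, -0.2]
grip_width: 0.0005
```

Run:
```python
from h import *
ws=[]
for n in('scene','top'):
    im,d=viewer.camera(n); b,w=slot(n,im); print(n,b); ws.append(w)
    # dark slot line fit
    hsv=cv2.cvtColor(w,cv2.COLOR_BGR2HSV); v,u=np.mgrid[:400,:400]
    m=(hsv[...,2]<90)&(np.hypot(u-200,v-200)<130)&(hsv[...,0]>8)
    l=cv2.fitLine(np.argwhere(m)[:,::-1].astype(np.float32),cv2.DIST_HUBER,0,.01,.01).ravel(); print('line ang',np.arctan2(-l[1],l[0])%np.pi,l[2:],m.sum())
o=ctrl.get_obs();print(o['ee_pos'],o['eef_rot'],o['force'])
cv2.imwrite('pics/c5.png',cv2.convertScaleAbs(np.hstack(ws),alpha=1.5))
```

```text
scene (np.float64(0.3324882559093282), np.float64(0.0), 3)
line ang 0.019451924 [192.13077 194.43262] 9593
top (np.float64(0.0), np.float64(0.0), 0)
line ang 0.013397657 [200.01558 199.74834] 17475
[0.5986241  0.21757652 0.26921469] [ 3.13709916e+00 -2.71243639e-04  2.07412212e+00] [ 0.83254171 -0.49306073  0.38827305]
```

View pics/c5.png

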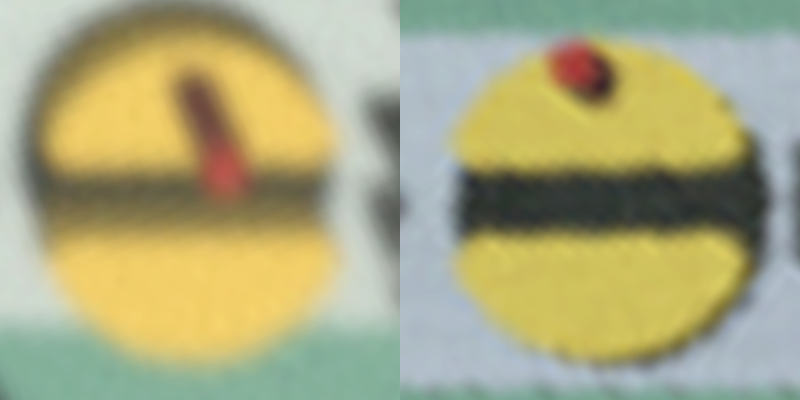

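The slot is aligned within ~0.02 rad (both cameras; at top px ~200 row level across the disc). Now I move behind the tab.

carry_out:
  commands: [1, 13.6, -14.9, 0, 0, 0, 0, 1, 13.6, -14.9, 0, 0, 0, 0, 1, 13.6, -14.9, 0, 0, 0, 0, 1, 13.6, -14.9, 0, 0, 0, 0, 1, 13.6, -14.9, 0, 0, 0, 0, 1, 13.6, -14.9, 0, 0, 0, 0, 1, 13.6, -14.9, 0, 0, 0, 0, 1, 13.6, -14.9, 0, 0, 0, 0, 1, 13.6, -14.9, 0, 0, 0, 0]

```text
time_s: 6.35
ee_pos: [0.7341, 0.069, 0.2701]
eef_rot: [3.136, 0.0, 2.075]
force: [-0.8, 0.0, 0.4]
grip_width: 0.0002
```

Run:
```python
from h import *
o=ctrl.get_obs();p=o['ee_pos'];print(p,o['eef_rot'],(p-C)@ex,(p-C)@ey)
im,d=viewer.camera('scene'); v,u=np.mgrid[:384,:512]; W=world('scene',u,v,d); hsv=cv2.cvtColor(im,cv2.COLOR_BGR2HSV)
X=(W-C)@ex;Y=(W-C)@ey
m=(hsv[...,0]>100)&(hsv[...,0]<130)&(hsv[...,1]>90)&(abs(Y)<.025)&(X<-.08)&(X>-.17)
print(m.sum(),np.c_[X[m],Y[m],W[m][:,2]].mean(0),np.percentile(X[m],[5,95]))
r=nets.silhouettes('scene','jar')[0]['region']; print('jar',np.median(np.c_[X[r],Y[r],W[r][:,2]],0), np.percentile(Y[r],[2,98]))
a=cv2.resize(im[120:270,195:345],None,fx=4,fy=4,interpolation=2)
cv2.imwrite('pics/c6.png',cv2.convertScaleAbs(a,alpha=1.6))
```

```text
[0.73413826 0.06904462 0.27012841] [3.13614416e+00 7.52084908e-05 2.07457438e+00] -0.15441081207694574 -8.022759697392682e-05
19 [-0.12711109  0.00432962  0.18343741] [-0.12909984 -0.12505195]
jar [-0.11604815  0.08873489  0.18057244] [0.06192954 0.09983862]
```

View pics/c6.png

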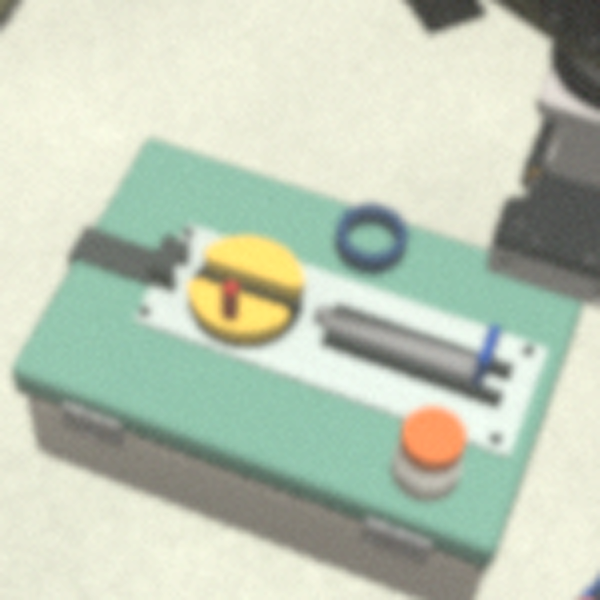

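Tab rear at case x ≈ -0.128; the finger would come down 15+ mm behind it. I'll descend 5 mm farther back.

carry_out:
  commands: [1, 0.4, 0.2, -4, 0, 0, 0, 1, 0.4, 0.2, -8, 0, 0, 0, 1, 0.4, 0.2, -10, 0, 0, 0, 1, 0.4, 0.2, -11, 0, 0, 0, 1, 0.4, 0.2, -11, 0, 0, 0, 1, 0.4, 0.2, -11, 0, 0, 0]

```text
time_s: 6.95
ee_pos: [0.7385, 0.0718, 0.1621]
eef_rot: [3.134, 0.001, 2.076]
force: [0.1, 0.2, 1.2]
grip_width: 0.0004
```

carry_out:
  commands: [1, -0.88, -0.48, 0, 0, 0, 0, 1, -1.4, -0.77, 0, 0, 0, 0, 1, -1.84, -1.01, 0, 0, 0, 0, 1, -2.28, -1.25, 0, 0, 0, 0, 1, -2.63, -1.44, 0, 0, 0, 0, 1, -2.98, -1.64, 0, 0, 0, 0, 1, -3.33, -1.83, 0, 0, 0, 0, 1, -3.68, -2.02, 0, 0, 0, 0]

```text
time_s: 7.62
ee_pos: [0.7015, 0.0515, 0.1622]
eef_rot: [3.134, 0.001, 2.076]
force: [2.9, 1.1, 2.0]
grip_width: 0.0005
```

Only ~3 N (bolt friction), and the nose is past the disc's rim. Continue.

carry_out:
  commands: [1, -0.44, -0.24, 0, 0, 0, 0, 1, -0.88, -0.48, 0, 0, 0, 0, 1, -1.32, -0.72, 0, 0, 0, 0, 1, -1.75, -0.96, 0, 0, 0, 0, 1, -2.19, -1.2, 0, 0, 0, 0, 1, -2.63, -1.44, 0, 0, 0, 0, 1, -3.07, -1.68, 0, 0, 0, 0, 1, -3.51, -1.92, 0, 0, 0, 0, 1, -3.95, -2.16, 0, 0, 0, 0, 1, -4.38, -2.4, 0, 0, 0, 0, 1, -4.82, -2.65, 0, 0, 0, 0, 1, -5.26, -2.89, 0, 0, 0, 0]

```text
time_s: 8.62
ee_pos: [0.6484, 0.0224, 0.1622]
eef_rot: [3.134, 0.001, 2.076]
force: [2.1, 2.3, -0.5]
grip_width: 0.0006
```

carry_out:
  commands: [1, -0.44, -0.24, 0, 0, 0, 0, 1, -0.88, -0.48, 0, 0, 0, 0, 1, -1.32, -0.72, 0, 0, 0, 0, 1, -1.75, -0.96, 0, 0, 0, 0, 1, -2.19, -1.2, 0, 0, 0, 0, 1, -2.45, -1.35, 0, 0, 0, 0, 1, -2.63, -1.44, 0, 0, 0, 0, 1, -2.81, -1.54, 0, 0, 0, 0, 1, -2.98, -1.64, 0, 0, 0, 0, 1, -3.07, -1.68, 0, 0, 0, 0]

```text
time_s: 9.45
ee_pos: [0.6185, 0.0061, 0.1624]
eef_rot: [3.131, 0.001, 2.076]
force: [15.2, 6.9, -3.4]
grip_width: 0.0005
```

carry_out:
  commands: [1, -0.1, -0.05, 0, 0, 0, 0, 1, -0.1, -0.05, 0, 0, 0, 0]

```text
time_s: 9.62
ee_pos: [0.6186, 0.0062, 0.1624]
eef_rot: [3.128, 0.002, 2.076]
force: [12.0, 4.9, -4.2]
grip_width: 0.0003
```

Run:
```python
from h import *
o=ctrl.get_obs();p=o['ee_pos'];print(p,(p-C)@ex,o['force'])
```

```text
[0.61856231 0.00616865 0.16243567] -0.022842036701127715 [11.98755762  4.94973674 -4.21383717]
```

The tab has stopped against something firm, presumably its home stop. I'll back off, lift clear, and check by camera.

carry_out:
  commands: [1, 0.9, 0.5, 0, 0, 0, 0, 1, 1.8, 1, 0, 0, 0, 0, 1, 1.8, 1, 4, 0, 0, 0, 1, 1.8, 1, 8, 0, 0, 0, 1, 1.8, 3, 11, 0, 0, 0, 1, 1, 7, 11, 0, 0, 0, 1, 0, 11, 11, 0, 0, 0, 1, -1, 15, 11, 0, 0, 0, 1, -2, 19, 11, 0, 0, 0, 1, -3, 23, 11, 0, 0, 0, 1, -4, 26, 11, 0, 0, 0, 1, -4, 26, 11, 0, 0, 0]

```text
time_s: 10.62
ee_pos: [0.5763, 0.271, 0.272]
eef_rot: [3.129, 0.002, 2.081]
force: [0.2, -0.3, -0.1]
grip_width: 0.0003
```

Run:
```python
from h import *
ws=[]
for n in('scene','top'):
    im,d=viewer.camera(n); v,u=np.mgrid[:384,:512]; W=world(n,u,v,d); hsv=cv2.cvtColor(im,cv2.COLOR_BGR2HSV)
    X=(W-C)@ex;Y=(W-C)@ey
    m=(hsv[...,0]>100)&(hsv[...,0]<130)&(hsv[...,1]>90)&(abs(Y)<.025)&(X<.08)&(X>-.17)
    print(n,m.sum(),np.c_[X[m],Y[m],W[m][:,2]].mean(0),np.percentile(X[m],[5,50,95]))
    for th in('jar','tape'):
        r=nets.silhouettes(n,th)
        if r: r=r[0]['region']&(d>0); print(th,np.median(np.c_[X[r],Y[r],W[r][:,2]],0).round(3))
    g=[(-180,-120),(180,-120),(180,120),(-180,120)]
    # rectify at tab-top height (0.183)
    H=cv2.getPerspectiveTransform(np.float32([proj(n,C+[0,0,.183]+ex*a/1e3+ey*b/1e3) for a,b in g]),np.float32([((a+180),(120-b)) for a,b in g]))
    ws.append(cv2.warpPerspective(im,H,(360,240),flags=2))
    hs=cv2.cvtColor(ws[-1],cv2.COLOR_BGR2HSV); q=(hs[...,0]>100)&(hs[...,0]<130)&(hs[...,1]>90); q[:90]=q[150:]=0
    print('tab top rectified x',np.percentile(np.nonzero(q)[1]-180,[5,50,95]))
o=ctrl.get_obs();print(o['ee_pos'],o['force'])
cv2.imwrite('pics/c7.png',cv2.convertScaleAbs(cv2.resize(np.vstack(ws),None,fx=1.25,fy=1.25,interpolation=2),alpha=1.5))
```

```text
scene 20 [-0.01112032  0.00261884  0.18355093] [-0.01353635 -0.01074536 -0.00880303]
jar [-0.117  0.089  0.183]
tape [-0.019 -0.081  0.145]
tab top rectified x [-14. -11.  -9.]
top 32 [-0.0075121  -0.00051246  0.17823919] [-0.01107457 -0.00693142 -0.0048906 ]
jar [ 0.019 -0.006  0.131]
tab top rectified x [-178.45   -7.     -1.  ]
[0.57905457 0.26478969 0.27240322] [-0.3566233  -0.67820677 -0.73943023]
```

View pics/c7.png

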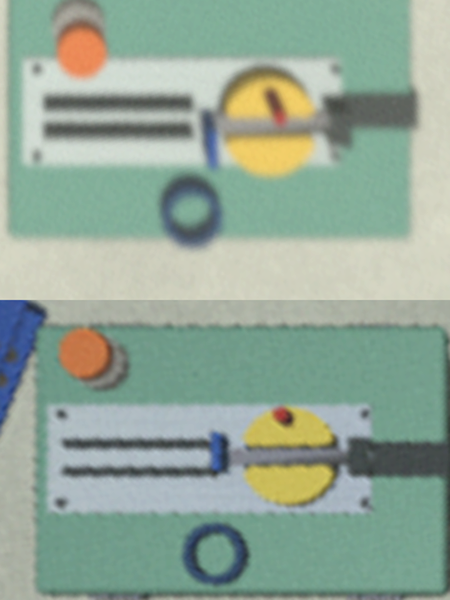

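Bolt lies through the disc into the keeper; peg, jar and tape unmoved. The cameras put the tab centre at -11 (scene) and -7 mm (top) against -8 nominal, so "fully home" isn't certain to a few mm. I'll return for one firmer push to confirm that it is the hard stop.

carry_out:
  commands: [1, 5.8, -25, 0, 0, 0, 0, 1, 5.8, -25, 0, 0, 0, 0, 1, 5.8, -25, 0, 0, 0, 0, 1, 5.8, -25, 0, 0, 0, 0, 1, 5.8, -25, 0, 0, 0, 0, 1, 5.8, -25, 0, 0, 0, 0, 1, 5.8, -25, 0, 0, 0, 0, 1, 5.8, -25, 0, 0, 0, 0, 1, 5.8, -25, -4, 0, 0, 0, 1, 5.8, -25, -8, 0, 0, 0, 1, 5.8, -25, -11, 0, 0, 0, 1, 5.8, -25, -11, 0, 0, 0]

```text
time_s: 11.92
ee_pos: [0.6342, 0.0159, 0.156]
eef_rot: [3.136, -0.003, 2.075]
force: [-0.9, 0.2, -1.0]
grip_width: 0.0007
```

carry_out:
  commands: [1, -0.5, -0.27, 0.6, 0, 0, 0, 1, -1.0, -0.55, 0.6, 0, 0, 0, 1, -1.4, -0.77, 0.6, 0, 0, 0, 1, -1.6, -0.88, 0.6, 0, 0, 0, 1, -1.7, -0.93, 0.6, 0, 0, 0, 1, -1.8, -0.99, 0.6, 0, 0, 0, 1, -1.85, -1.02, 0.6, 0, 0, 0]

```text
time_s: 12.5
ee_pos: [0.6182, 0.0067, 0.1645]
eef_rot: [3.128, -0.0, 2.075]
force: [19.0, 9.6, -0.4]
grip_width: 0.0011
```

Run:
```python
from h import *
o=ctrl.get_obs();p=o['ee_pos'];print(p,(p-C)@ex,(p-C)@ey,o['force'],o['force']@ex)
```

```text
[0.61816079 0.00668818 0.16454663] -0.02273991443174119 -0.001197497592451137 [18.97102851  9.58607886 -0.35864018] -21.242804628558368
```

It stops at the same place to 0.1 mm under 21 N: the hard stop. Back off and clear the hand.

carry_out:
  commands: [1, 0.9, 0.5, 0, 0, 0, 0, 1, 1.8, 1, 0, 0, 0, 0, 1, 1.8, 1, 4, 0, 0, 0, 1, 1.8, 1, 8, 0, 0, 0, 1, 1.8, 3, 11, 0, 0, 0, 1, 1, 7, 11, 0, 0, 0, 1, 0, 11, 11, 0, 0, 0, 1, -1, 15, 11, 0, 0, 0, 1, -2, 19, 11, 0, 0, 0, 1, -3, 23, 11, 0, 0, 0, 1, -4, 26, 11, 0, 0, 0, 1, -4, 26, 11, 0, 0, 0]

```text
time_s: 13.5
ee_pos: [0.5761, 0.2717, 0.2756]
eef_rot: [3.126, -0.001, 2.08]
force: [0.6, 0.3, 0.2]
grip_width: 0.0005
```

Run:
```python
from h import *
n='scene'; im,d=viewer.camera(n); v,u=np.mgrid[:384,:512]; W=world(n,u,v,d); hsv=cv2.cvtColor(im,cv2.COLOR_BGR2HSV)
X=(W-C)@ex;Y=(W-C)@ey
m=(hsv[...,0]>100)&(hsv[...,0]<130)&(hsv[...,1]>90)&(abs(Y)<.025)&(X<.08)&(X>-.17)
print(np.c_[X[m],Y[m]].mean(0))
for th in('jar','tape'):
    r=nets.silhouettes(n,th)[0]['region']&(d>0); print(th,np.median(np.c_[X[r],Y[r],W[r][:,2]],0).round(3))
cv2.imwrite('pics/end.png',im)
o=ctrl.get_obs();print(o['ee_pos'],o['force'],o['time_s'])
```

```text
[-0.01106217  0.00333164]
jar [-0.117  0.089  0.183]
tape [-0.018 -0.081  0.147]
[0.57824935 0.2663881  0.27527106] [ 0.00188599 -0.78909815  0.55975172] 13.65
```

View pics/end.png

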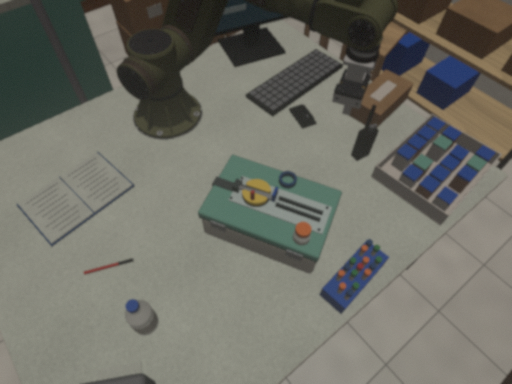

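The final picture shows the bolt across the disc into the keeper (px ~(240,187)), jar (303,232) and tape (288,180) in place, and the hand clear at (352,80). Handing in.

```bash
python3 -c "
from station import ticket
print(ticket.hand_in())"
```

```text
the job is handed in; nothing more can be done
None
```

The case is locked as far as my checks show, and I handed the job in at about 13.7 s. With the fingers shut, I pushed the red peg so the disc turned from about 2.17 rad to alignment. I then pushed the blue tab until the bolt ran through the disc into the keeper and reached its stop.

**Disc:** before the bolt went in, both cameras put the slot within about 0.02 rad of the bolt.

**Bolt:** friction was about 3 N until it stopped firmly. A second push at 21 N stopped at the same place to within 0.1 mm, so I took that as the home stop.

**Disagreement:** the cameras put the tab's centre at -11 mm (scene) and about -7 mm (top), against -8 mm nominal. The finger position, assuming a 16 mm wide finger, gave a travel of about 127 mm rather than 130 mm. I put these differences down to calibration error, so "fully home" rests mainly on the hard stop.

**Surroundings:** in the scene camera the jar and tape read the same before and after the final push. The last picture shows the other desk items in place and the hand clear. One "jar" report from the top camera was plainly a misdetection, and I ignored it.

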